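# Turn the pump cover over in the turnover frame and lock it

### The job

The pump cover in the blue turnover frame has to be worked on from its other side. Swing its cradle up and over by the pull bar, away from the robot, until the spring index pin drops fully into the notch of the index ring, then screw the black lock knob clockwise fully home so that the pin is held down. Leave the hammer, screwdriver and sleeve where they lie.

Things in the scene. Friction and masses are not known exactly. Their poses are not given: they have to be found in the camera images.
- pivot (a point): Fixed point on the frame's level pivot line, midway between its blue uprights, 150 mm above the bench. y along the pivot line, z up, x level, from the robot's side to the far side. Base plate 150 x 330 mm; uprights 50 mm deep, 20 mm thick, 180 mm high, at y = +125 and -125 mm.
- plate_mid (a point): Centre of the aluminium cover plate (100 x 190 x 14 mm, boss 12 mm high on one face), on the pivot line. z is across the plate: up at cradle 0.
- bar_mid (a point): Middle of the pull bar: round steel, 14 mm thick, 140 mm long, parallel to the pivot line and 95 mm from it, on two 12 mm arms 70 mm to either side of its middle. Between bar and plate edge a gap of 38 mm takes a finger. x points from the bar to the pivot line, y along the bar.
- cradle (a joint): Turn of the cradle with the plate, rad. 0: plate level, bar on the robot's side. Grows as the bar goes up and over to the far side: the bar's middle is at x = -95 cos(q), z = 95 sin(q) mm in the frame of pivot. Range -0.5 to 3.3. Rubs with about 0.25 Nm, so it stays where it is left.
- ring_mid (a point): Centre of the steel index ring (110 mm across) on the pivot line, at y = -155 mm of pivot; axes as there, they do not turn. The ring turns with the cradle and has one notch, 20 mm wide. It comes under the pin at a cradle turn between 2.25 and 2.85 rad; where exactly differs from job to job and must be felt or seen.
- pin (a joint): Travel of the spring index pin towards the pivot line, m: 0 to 0.002 riding on the ring's rim, about 0.006 fully in the notch. From 0.18 rad before the seat its spring (about 8 N) draws the cradle in, and it centres the cradle when the bar is let go. Pushing past the seat takes about 10 N more at the bar; then the pin rides on the rim again.
- knob_grip (a point): Grip point of the black lock knob, on its axis: wing bar 66 mm long, 16 wide, 32 tall; point 2 mm above mid-height. z points outward along the axis, 35 degrees from vertical, leaning to the robot's side; x along the wing, turning with it; y across it. Below the wing a 20 mm stem, 20 mm long, then the blue head 40 x 46 mm.
- knob (a joint): Turn of the lock knob, rad, clockwise seen from outside: 0 slack, 2.2 fully home against its stop. Starts at 0 to 0.35. Stays where it is left (about 0.1 Nm). With the pin in the notch it turns easily to 2.2; while the pin rides on the rim it goes stiff from about 0.7 and will not come home.
- hammer_grip (a point): Bystander: hammer, 280 mm long, lying on the bench, point on its handle.
- driver_grip (a point): Bystander: screwdriver, 200 mm long, lying on the bench, point on its handle.
- sleeve_mid (a point): Bystander: dark steel sleeve 80 mm across, 45 mm high, standing on the bench on the near side of the frame; its centre.

How it is judged:
On the way:
1. the cover is turned over and the index pin has dropped into the notch, the knob not yet screwed home (value of joint cradle above 2.1 rad and value of joint pin above 0.0045 m and value of joint knob below 1.5 rad), for 0.2 s.
At the end, for the whole second after the job is handed in: The cradle is turned over (beyond 2.1 rad) and at rest, the index pin is in the notch (travel over 4.5 mm) and the lock knob is screwed home (over 2.05 of 2.2 rad) (value of joint cradle above 2.1 rad and value of joint pin above 0.0045 m and value of joint knob above 2.05 rad and velocity of joint cradle between -0.05 and 0.05 rad/s); the robot touches nothing.
It fails at once if the hammer, screwdriver or sleeve is moved by more than 30 mm (distance of any of hammer_grip, driver_grip, sleeve_mid from where it was at the start of the episode above 0.03 m).
It also fails if it takes over 67 s, if anything falls off the work surface, if the arm or the gripper's body presses on something with over 40 N, if the wrist force passes 120 N, or if a joint passes its speed limit or range.

### The arm

A 6-joint arm with a two-finger parallel gripper is mounted at the origin on the work surface. World frame = base frame: x ahead of the robot, y to its left, z up, the work surface at z = 0. Lengths are in m, angles in rad, forces in N, time in s.
With the tool pointing down it reaches from about 0.375 to 0.75 m from the base axis. Payload 9 kg.
Tool frame: the origin (TCP) lies at the very end of the fingers, on their centre line; the grasp point (between the pads) lies 19 mm behind it; z points along the fingers, y is the line along which they close (so a half turn about z gives the same grasp; the last joint's range is limited). The gripper opens to 85 mm and grips with 20 to 120 N. Pads are 22 mm wide; open, the fingers measure 114 mm over their backs; the gripper's body (76 mm by 85 mm) begins 54 mm behind the grasp point. The pads swing forward as they close: fully open they stand 13 mm farther back than shut.
Start: joints at [1.086, 0.104, 0.097, 1.564, 0, 1.353], TCP at [0.158, 0.579, 0.231] pointing down, gripper open.
Joint ranges: [-2.99, 2.99], [-0.84, 1.86], [-1.1, 1.16], [-1.84, 2.11], [-1.51, 1.56], [-3.14, 3.14]. Speed limits (rad/s): [2.22, 2.22, 2.57, 3.14, 3.14, 3.14].

### API

Orientations are given as a unit quaternion [x, y, z, w].
In Python, from station import sensors, optics, robot gives the robot as it stands.
- The arm moves only by the tool play_rows, never from a script. Its arguments are lists of equal length, an entry for each row: "dr": the turn, a rotation vector about the tool's x, y, z as a fraction of full scale, a list of three; "travel": the shift along the tool's x, y, z as a fraction of full scale, a list of three; "fingers": the closure, from -1 (fully open) to 1 (shut), so that 0 is half open. In form: {"dr": [[rx, ry, rz], ...], "travel": [[dx, dy, dz], ...], "fingers": [fingers, ...]}. A call has 1 to 20 rows; each row is the pose to reach, as a shift and turn from the pose commanded when the call began, along the tool's axes at that moment; what a row does not reach only later rows make up. Full scale, the value 1, is 25 cm for a shift and 120 degrees for a turn. A row lasts 1/12 s, in which the tool goes at most 41.7 mm and 7.16 degrees, less where a joint would pass 70% of its speed; a pose out of reach is approached as far as the arm can. A call with a number of a shift or a turn outside -1 to 1 is refused whole. A call with a gripper value outside its range is refused whole. The fingers move at their own pace and stop on an object; "force" is the grip in N (left out, the last holds). Time passes only in rows, so rows that repeat a pose let the fingers close. It gives the time, the measured TCP pose, the force, the opening and the grip force at its end, in the units of the state.
- sensors.state(): the state, without advancing time (a new reading comes with each control period).
- optics.capture(name): name is "scene" or "top" or "wrist"; returns (picture, depth): 420x560x3 uint8, red, green, blue; 420x560 float32, m along the optical axis (not along the pixel's ray), 0 where there is no reading.
- optics.camera_model(name): a dict with "mtx" (3x3 intrinsics, pixels), "extrinsics" (4x4, takes a point from camera to world coordinates); the wrist camera has in their place "T_tool_cam" (4x4, takes a point from camera to tool coordinates, whose origin is the TCP and whose axes are the flange's). Camera axes: x right, y up, looking along -z (the intrinsics and any distortion apply to the point x, -y, -z); pixel columns grow to the right and rows downward; lengths in m; the calibration is good to about 2 mm. The wrist camera is an equidistant fisheye: a pixel r from the principal point sees the ray r / f radians off the axis. A picture is of the moment at which its call begins: read the wrist's pose just before it. camera_model takes no time and is no camera call.
- robot.finish_job(): hands the job in; it is judged then, once.
The state is a dict: "time": time; "joints": joint angles; "qvel": joint speeds; "joint_torque": joint torques, N m; "tcp_pos": TCP position; "orientation": TCP orientation; "wrist_force": force on the tool from outside, world axes, zero at the start; "torque": the same for the moment, N m; "finger_gap": finger opening in m; "grasp_force": force on a finger pad.
Only numpy, scipy, OpenCV 4.12 (cv2) and the standard library are available. Lean on these libraries where they do the work, as an engineer would, in place of code of your own. Each camera call takes 0.05 s, during which the arm holds its last target. There are 200 camera calls.

## Working session

There is one attempt and no reset: what is moved stays moved. The work goes in short steps, Python scripts to look and compute and a tool call to move; the robot and the scene stay as the last step left them, time stands still between calls to the robot, and variables do not carry over. Pictures are saved under pics/ and viewed, at most 10 in all, crops included, and the job is handed in when it is done.

Besides the shell and the picture viewer there is one more tool, called after "Request:" as name(argument=value, ...), one argument or row to a line, values as JSON. play_rows: Moves the arm, as the interface text tells. Its arguments: {"type":"object","properties":{"dr":{"type":"array"},"travel":{"type":"array"},"fingers":{"type":"array"},"force":{"type":"number"}},"required":["dr","travel","fingers"]}

```bash
mkdir -p pics; ls; python3 - <<'E'
from station import sensors, optics, robot
import cv2, numpy as np
s=sensors.state(); print({k:np.round(v,3).tolist() for k,v in s.items()})
for n in ("scene","top"):
    p,d=optics.capture(n); cv2.imwrite(f"pics/{n}0.png",p[:,:,::-1]); np.save(f"pics/{n}0.npy",d)
    m=optics.camera_model(n); print(n,{k:np.round(v,4).tolist() if not isinstance(v,str) else v for k,v in m.items()})
m=optics.camera_model("wrist");print({k:np.round(v,4).tolist() if not isinstance(v,str) else v for k,v in m.items()})
a=cv2.imread("pics/scene0.png");b=cv2.imread("pics/top0.png")
E
```

```text
pics
{'time': 0.0, 'joints': [1.086, 0.105, 0.096, 1.564, -0.0, 1.353], 'qvel': [0.001, -0.0, -0.002, 0.002, -0.001, 0.001], 'joint_torque': [0.001, -55.693, 50.365, 0.017, -0.0, -0.0], 'tcp_pos': [0.158, 0.578, 0.231], 'orientation': [0.133, 0.991, -0.001, -0.0], 'wrist_force': [-0.137, 0.494, -0.127], 'torque': [-0.017, 0.006, 0.063], 'grasp_force': 0.0, 'finger_gap': 0.085}
scene {'mtx': [[411.0343, 0.0, 280.3338], [0.0, 411.0343, 206.0651], [0.0, 0.0, 1.0]], 'extrinsics': [[-0.5497, -0.7182, 0.4266, 0.9648], [0.8353, -0.4779, 0.2717, 0.2927], [0.0088, 0.5057, 0.8627, 0.9834], [0.0, 0.0, 0.0, 1.0]]}
top {'mtx': [[511.0535, 0.0, 283.5795], [0.0, 511.0535, 200.6068], [0.0, 0.0, 1.0]], 'extrinsics': [[-0.0227, 0.9943, -0.1046, 0.411], [-0.9997, -0.0212, 0.0153, 0.017], [0.0129, 0.1049, 0.9944, 1.4438], [0.0, 0.0, 0.0, 1.0]]}
{'mtx': [[325.1923, 0.0, 277.8297], [0.0, 325.1923, 211.2747], [0.0, 0.0, 1.0]], 'T_tool_cam': [[-0.0002, 0.9474, 0.32, 0.0822], [1.0, 0.0002, 0.0001, -0.0011], [0.0001, 0.32, -0.9474, -0.1428], [0.0, 0.0, 0.0, 1.0]]}
```

View pics/scene0.png

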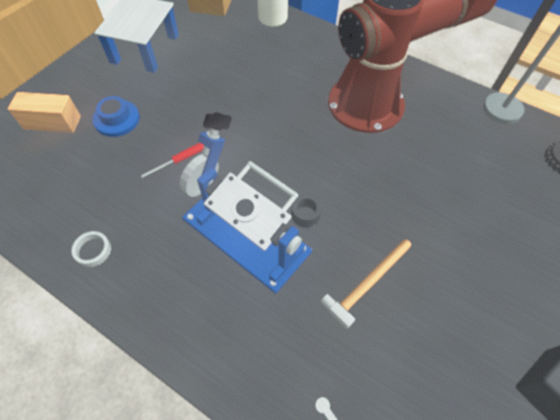

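View pics/top0.png

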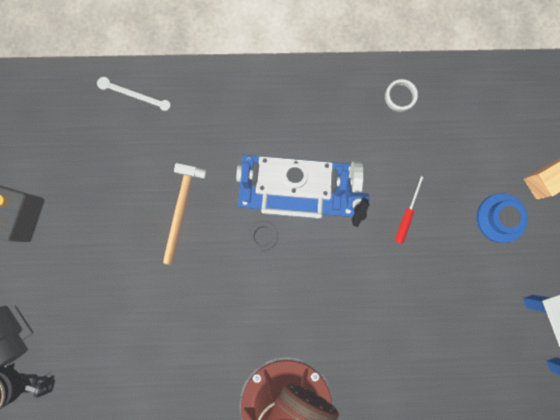

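The scene view shows the frame with the silver plate (245,207), pull bar (270,180) and black knob (217,121). In the top view the plate is at (295,178), the bar at (291,214), the ring at (357,177), the knob at (360,212) and the sleeve at (265,236). The hammer (left) and screwdriver (right) are clear of it.

```bash
cat > h.py <<'E'
import numpy as np, cv2
from scipy.spatial.transform import Rotation as R
from station import sensors, optics, robot
def cloud(n,d):
    m=optics.camera_model(n); K=m["mtx"];E=np.array(m["extrinsics"])
    v,u=np.mgrid[:d.shape[0],:d.shape[1]]
    P=np.stack([(u-K[0][2])/K[0][0]*d,-(v-K[1][2])/K[1][1]*d,-d],-1)
    W=P@E[:3,:3].T+E[:3,3]; W[d==0]=np.nan
    return W
E
python3 - <<'E'
from h import *
for n in("scene","top"):
    p=cv2.imread(f"pics/{n}0.png"); W=cloud(n,np.load(f"pics/{n}0.npy")); hsv=cv2.cvtColor(p,cv2.COLOR_BGR2HSV)
    x,y,z=W[...,0],W[...,1],W[...,2]
    roi=(x>.3)&(x<.75)&(abs(y+.03)<.28)
    H,S,V=[hsv[...,i].astype(int) for i in range(3)]
    def rep(t,m):
        q=W[m]; 
        if len(q)<4: print(n,t,len(q)); return
        c,(w,h),a=cv2.minAreaRect((q[:,:2]*1000).astype(np.float32)); print(n,t,len(q),'med',np.round(np.median(q,0),3),'z5-95',np.round(np.percentile(q[:,2],[5,95]),3),'rect',np.round([*c,w,h,a],1))
    blue=roi&(H>100)&(H<125)&(S>120)
    rep('blue base',blue&(z<.035)); rep('blue 165-195',blue&(z>.16)&(z<.195)); rep('blue >.2',blue&(z>.2))
    rep('white plate',roi&(S<60)&(V>120)&(z>.14)&(z<.20)); 
    rep('black knob',roi&(V<60)&(z>.2)); rep('dark sleeve',roi&(V<60)&(z>.03)&(z<.06)&(x<.5))
    rep('z>.2',roi&(z>.2)&(x>.36)); 
    rep('red',roi&((H<8)|(H>172))&(S>150)&(z<.06)&(x>.35))
# top bar
p=cv2.imread("pics/top0.png");W=cloud("top",np.load("pics/top0.npy"))
for (u,v) in [(270,213),(280,214),(291,215),(305,216),(315,217)]:
    k=W[v-6:v+7,u]; print(u,v,np.round(k[:,[0,2]],3).tolist())
E
```

```text
scene blue base 2962 med [ 0.644 -0.017  0.013] z5-95 [0.01  0.018] rect [604.1 -47.6 336.5 148.8  83.9]
scene blue 165-195 326 med [0.608 0.088 0.178] z5-95 [0.168 0.18 ] rect [606.1 -28.2 266.9  49.5  84.1]
scene blue >.2 27 med [ 0.534 -0.158  0.245] z5-95 [0.234 0.25 ] rect [ 536.2 -171.5   22.    48.8   20.9]
scene white plate 4333 med [ 0.606 -0.032  0.162] z5-95 [0.145 0.182] rect [580.7 -37.6 315.5 151.3  85.2]
scene black knob 8 med [ 0.524 -0.185  0.296] z5-95 [0.293 0.301] rect [ 523.8 -184.8    4.7    5.7   41.6]
scene dark sleeve 0
scene z>.2 1090 med [ 0.534 -0.171  0.245] z5-95 [0.202 0.291] rect [ 542.4 -177.    50.4  137.7   83.4]
scene red 0
top blue base 1368 med [ 0.555 -0.034  0.015] z5-95 [0.01 0.02] rect [603.7 -45.4 326.4 147.9  83.9]
top blue 165-195 299 med [ 0.603 -0.146  0.18 ] z5-95 [0.169 0.185] rect [600.  -30.4 268.2  61.1  83.5]
top blue >.2 188 med [ 0.544 -0.161  0.243] z5-95 [0.205 0.252] rect [ 539.2 -162.4   56.1   62.7   47.2]
top white plate 3404 med [ 0.597 -0.032  0.163] z5-95 [0.146 0.182] rect [580.3 -38.8 314.8 150.9  85. ]
top black knob 
[... 593 characters left out ...]
0.0], [0.513, 0.003], [0.511, 0.002], [0.508, -0.002]]
291 215 [[0.537, 0.015], [0.52, 0.176], [0.517, 0.183], [0.515, 0.185], [0.513, 0.177], [0.51, 0.18], [0.508, 0.176], [0.518, 0.004], [0.516, -0.003], [0.513, 0.002], [0.51, -0.002], [0.507, -0.002], [0.504, -0.0]]
305 216 [[0.533, 0.015], [0.517, 0.177], [0.515, 0.178], [0.512, 0.179], [0.51, 0.177], [0.507, 0.175], [0.505, 0.176], [0.515, 0.0], [0.512, -0.002], [0.509, 0.001], [0.506, 0.003], [0.503, 0.005], [0.5, 0.007]]
315 217 [[0.53, 0.018], [0.514, 0.177], [0.512, 0.177], [0.509, 0.182], [0.507, 0.177], [0.504, 0.178], [0.501, 0.182], [0.512, -0.002], [0.508, 0.001], [0.505, 0.004], [0.503, -0.003], [0.5, -0.003], [0.497, -0.002]]
```

```bash
python3 - <<'E'
from h import *
piv=np.array([.604,-.029,.15]); y=np.array([.106,.9944,0]);x=np.array([.9944,-.106,0]);z=np.array([0,0,1.])
ring=piv-.155*y; a=np.cos(np.radians(35))*z-np.sin(np.radians(35))*x; b=np.cos(np.radians(35))*x+np.sin(np.radians(35))*z
for n in("scene","top"):
    p=cv2.imread(f"pics/{n}0.png"); W=cloud(n,np.load(f"pics/{n}0.npy")); V=p.max(-1)
    q=W-ring; A=q@a;B=q@b;C=q@y
    near=(np.hypot(B,C)<.05)&(A>.03)
    m=near&(A>.1)&(V<110)
    for lo in np.arange(.03,.19,.01):
        s=near&(A>=lo)&(A<lo+.01)
        if s.sum()>2: print(n,round(lo,2),s.sum(),'B',np.round(np.percentile(B[s],[2,50,98]),3),'C',np.round(np.percentile(C[s],[2,50,98]),3),'col',np.median(p[s],0))
    k=near&(A>.115)&(V<110); pts=np.stack([B[k],C[k]],-1)*1000
    print(k.sum(), np.round(cv2.minAreaRect(pts.astype(np.float32)),1) if 0 else cv2.minAreaRect(pts.astype(np.float32)), 'A max',np.percentile(A[k],[50,95,99]), W[k].mean(0))
E
```

```text
scene 0.03 130 B [-0.015  0.019  0.045] C [-0.011  0.011  0.038] col [185.5 180.  172.5]
scene 0.04 127 B [-0.013  0.019  0.036] C [-0.011  0.008  0.025] col [197. 199. 190.]
scene 0.05 72 B [-0.015  0.01   0.021] C [-0.01   0.02   0.026] col [165.  122.5 107. ]
scene 0.06 68 B [-0.012  0.01   0.02 ] C [-0.007  0.022  0.025] col [161.  120.   98.5]
scene 0.07 70 B [-0.014  0.01   0.02 ] C [-0.008  0.022  0.025] col [161.  118.   96.5]
scene 0.08 70 B [-0.013  0.018  0.022] C [-0.02   0.021  0.026] col [151.  115.   94.5]
scene 0.09 105 B [-0.014  0.019  0.022] C [-0.021  0.015  0.026] col [140. 104.  88.]
scene 0.1 137 B [-0.014  0.017  0.022] C [-0.021  0.01   0.026] col [162. 116.  90.]
scene 0.11 74 B [-0.013  0.007  0.015] C [-0.013  0.008  0.024] col [183.  176.  165.5]
scene 0.12 27 B [-0.     0.008  0.011] C [-0.006  0.005  0.01 ] col [171. 171. 164.]
scene 0.13 98 B [-0.024  0.011  0.033] C [-0.014  0.007  0.014] col [86. 81. 81.]
scene 0.14 99 B [-0.027  0.011  0.033] C [-0.012  0.007  0.015] col [79. 75. 75.]
scene 0.15 115 B [-0.026  0.013  0.033] C [-0.014  0.005  0.015] 
[... 925 characters left out ...]
023] col [171.5 113.   75. ]
top 0.11 83 B [-0.013  0.009  0.021] C [-0.013  0.012  0.023] col [196. 132.  90.]
top 0.12 5 B [0.005 0.011 0.013] C [-0.001  0.004  0.01 ] col [163. 167. 162.]
top 0.13 29 B [-0.021  0.013  0.034] C [-0.015  0.005  0.012] col [108.  87.  73.]
top 0.14 42 B [-0.019  0.017  0.035] C [-0.016  0.002  0.013] col [68. 61. 60.]
top 0.15 72 B [-0.026  0.013  0.035] C [-0.015 -0.     0.013] col [64. 60. 61.]
top 0.16 172 B [-0.026  0.004  0.032] C [-0.014 -0.001  0.011] col [66. 62. 63.]
299 ((4.138727188110352, -1.6544809341430664), (27.850317001342773, 63.99106979370117), 87.24624633789062) A max [0.16088234 0.16584518 0.16702522] [ 0.50358552 -0.17469139  0.28361632]
```

Request:
play_rows(
  dr=[
    [0, 0, 0.06],
    [0, 0, 0.12],
    [0, 0, 0.18],
    [0, 0, 0.24],
    [0, 0, 0.3],
    [0, 0, 0.36],
    [0, 0, 0.42],
    [0, 0, 0.48],
    [0, 0, 0.54],
    [0, 0, 0.6],
    [0, 0, 0.66],
    [0, 0, 0.673],
    [0, 0, 0.673],
  ],
  travel=[
    [0, 0, -0.2],
    [0, 0, -0.2],
    [0, 0, -0.2],
    [0, 0, -0.2],
    [0, 0, -0.2],
    [0, 0, -0.2],
    [0, 0, -0.2],
    [0, 0, -0.2],
    [0, 0, -0.2],
    [0, 0, -0.2],
    [0, 0, -0.2],
    [0, 0, -0.2],
    [0, 0, -0.2],
  ],
  fingers=[0.15, 0.15, 0.15, 0.15, 0.15, 0.15, 0.15, 0.15, 0.15, 0.15, 0.15, 0.15, 0.15],
  force=40,
)

```text
time: 1.18
tcp_pos: [0.1581, 0.5786, 0.2809]
orientation: [0.744, 0.668, -0.0, 0.0]
wrist_force: [0.8, -0.3, -0.1]
finger_gap: 0.0362
grasp_force: 0.0
```

Request:
play_rows(
  dr=[
    [0, 0, 0],
    [0, 0, 0],
    [0, 0, 0],
    [0, 0, 0],
    [0, 0, 0],
    [0, 0, 0],
    [0, 0, 0],
  ],
  travel=[
    [-0.741, 0.557, 0],
    [-0.741, 0.557, 0],
    [-0.741, 0.557, 0],
    [-0.741, 0.557, 0],
    [-0.741, 0.557, 0],
    [-0.741, 0.557, 0],
    [-0.741, 0.557, 0],
  ],
  fingers=[0.15, 0.15, 0.15, 0.15, 0.15, 0.15, 0.15],
)

```text
time: 1.77
tcp_pos: [0.2791, 0.3769, 0.2813]
orientation: [0.744, 0.668, 0.0, 0.001]
wrist_force: [-0.2, -0.2, 0.2]
finger_gap: 0.0363
grasp_force: 0.0
```

Request:
play_rows(
  dr=[
    [0, 0, 0],
    [0, 0, 0],
    [0, 0, 0],
    [0, 0, 0],
    [0, 0, 0],
    [0, 0, 0],
    [0, 0, 0],
  ],
  travel=[
    [-0.741, 0.557, 0],
    [-0.741, 0.557, 0],
    [-0.741, 0.557, 0],
    [-0.741, 0.557, 0],
    [-0.741, 0.557, 0],
    [-0.741, 0.557, 0],
    [-0.741, 0.557, 0],
  ],
  fingers=[0.15, 0.15, 0.15, 0.15, 0.15, 0.15, 0.15],
)

```text
time: 2.35
tcp_pos: [0.3979, 0.178, 0.2808]
orientation: [0.744, 0.668, -0.0, 0.0]
wrist_force: [0.2, 0.4, -0.3]
finger_gap: 0.0365
grasp_force: 0.0
```

Request:
play_rows(
  dr=[
    [0, 0, 0],
    [0, 0, 0],
    [0, 0, 0],
    [0, 0, 0],
    [0, 0, 0],
    [0, 0, 0],
    [0, 0, 0],
    [0, 0, 0],
    [0, 0, 0],
  ],
  travel=[
    [-0.741, 0.557, 0],
    [-0.741, 0.557, 0],
    [-0.741, 0.557, 0],
    [-0.741, 0.557, 0],
    [-0.741, 0.557, 0],
    [-0.741, 0.557, 0],
    [-0.741, 0.557, 0],
    [-0.741, 0.557, 0],
    [-0.741, 0.557, 0],
  ],
  fingers=[0.15, 0.15, 0.15, 0.15, 0.15, 0.15, 0.15, 0.15, 0.15],
)

```text
time: 3.1
tcp_pos: [0.5149, -0.0168, 0.2812]
orientation: [0.743, 0.669, 0.0, -0.0]
wrist_force: [-0.0, 0.3, -0.0]
finger_gap: 0.036
grasp_force: 0.0
```

```bash
python3 - <<'E'
from h import *
s=sensors.state(); print(s["time"],np.round(s["joints"],3),s["tcp_pos"])
p,d=optics.capture("wrist"); np.savez("pics/w1.npz",d=d,pos=s["tcp_pos"],q=s["orientation"]); cv2.imwrite("pics/w1.png",p[:,:,::-1])
E
```

```text
3.1 [-0.287 -0.136 -0.049  1.658  0.     1.388] [ 0.51487158 -0.0168056   0.28117891]
```

View pics/w1.png

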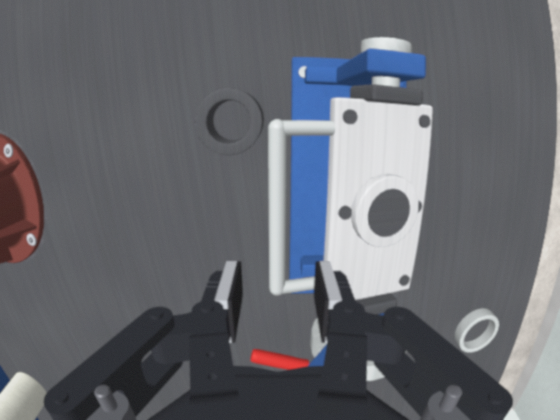

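The wrist view has the bar running from (277,125) to (277,290), centred between the fingers (about column 278). The plate is to its right, and the sleeve (228,120) is clear.

```bash
cat >> h.py <<'E'
def wcloud(d,pos,q):
    m=optics.camera_model("wrist");K=np.array(m["mtx"]);T=np.array(m["T_tool_cam"])
    v,u=np.mgrid[:d.shape[0],:d.shape[1]]; dx,dy=u-K[0,2],v-K[1,2]; r=np.hypot(dx,dy)+1e-9; t=np.tan(r/K[0,0])
    P=np.stack([dx/r*t*d,-dy/r*t*d,-d],-1)
    P=P@T[:3,:3].T+T[:3,3]
    W=P@R.from_quat(q).as_matrix().T+pos; W[d==0]=np.nan; return W
E
python3 - <<'E'
from h import *
f=np.load("pics/w1.npz"); W=wcloud(f["d"],f["pos"],f["q"])
for v in (130,160,200,240,280):
    k=W[v,262:296]; k=k[(k[:,2]>.165)&(k[:,2]<.2)]; print(v,np.round(k.min(0),3),np.round(k.max(0),3),len(k))
# end arms
for (u,v) in [(305,128),(305,284),(277,124),(277,293),(345,150),(345,260),(420,150),(405,270)]: print(u,v,np.round(W[v,u],3))
E
```

```text
130 [0.515 0.044 0.175] [0.534 0.046 0.181] 26
160 [0.511 0.022 0.174] [0.524 0.023 0.18 ] 18
200 [ 0.508 -0.011  0.174] [ 0.521 -0.008  0.18 ] 18
240 [ 0.505 -0.044  0.176] [ 0.517 -0.042  0.18 ] 16
280 [ 0.5   -0.089  0.168] [ 0.523 -0.08   0.18 ] 26
305 128 [0.542 0.045 0.174]
305 284 [ 0.532 -0.092  0.173]
277 124 [0.521 0.05  0.179]
277 293 [ 0.506 -0.093  0.18 ]
345 150 [0.573 0.024 0.167]
345 260 [ 0.57  -0.076  0.164]
420 150 [0.648 0.016 0.148]
405 270 [ 0.636 -0.106  0.147]
```

Request:
play_rows(
  dr=[
    [0, 0, 0],
    [0, 0, 0],
    [0, 0, 0],
    [0, 0, 0],
    [0, 0, 0],
    [0, 0, 0],
    [0, 0, 0],
    [0, 0, 0],
    [0, 0, 0],
    [0, 0, 0],
    [0, 0, 0],
    [0, 0, 0],
    [0, 0, 0],
  ],
  travel=[
    [-0.016, -0.004, 0.1],
    [-0.016, -0.004, 0.2],
    [-0.016, -0.004, 0.3],
    [-0.016, -0.004, 0.4],
    [-0.016, -0.004, 0.5],
    [-0.016, -0.004, 0.508],
    [-0.016, -0.004, 0.508],
    [-0.016, -0.004, 0.508],
    [-0.016, -0.004, 0.508],
    [-0.016, -0.004, 0.508],
    [-0.016, -0.004, 0.508],
    [-0.016, -0.004, 0.508],
    [-0.016, -0.004, 0.508],
  ],
  fingers=[0.15, 0.15, 0.15, 0.15, 0.15, 0.15, 0.15, 1, 1, 1, 1, 1, 1],
  force=40,
)

```text
time: 4.23
tcp_pos: [0.5136, -0.0214, 0.1563]
orientation: [0.743, 0.669, 0.0, 0.0]
wrist_force: [-6.2, 2.6, 4.7]
finger_gap: 0.0127
grasp_force: 39.3
```

```bash
python3 - <<'E'
import numpy as np
def t(q0,qs):
    print([[0,round((np.cos(q0)-np.cos(q))*95/250,3),round(-(np.sin(q)-np.sin(q0))*95/250,3)] for q in qs])
t(.25,np.arange(.35,1.3,.1)); t(1.25,np.arange(1.35,2.2,.1)); 
t(2.15,np.arange(2.2,2.9,.05))
E
```

```text
[[0, np.float64(0.011), np.float64(-0.036)], [0, np.float64(0.026), np.float64(-0.071)], [0, np.float64(0.044), np.float64(-0.105)], [0, np.float64(0.066), np.float64(-0.136)], [0, np.float64(0.09), np.float64(-0.165)], [0, np.float64(0.117), np.float64(-0.191)], [0, np.float64(0.147), np.float64(-0.215)], [0, np.float64(0.179), np.float64(-0.236)], [0, np.float64(0.213), np.float64(-0.253)], [0, np.float64(0.248), np.float64(-0.267)]]
[[0, np.float64(0.037), np.float64(-0.01)], [0, np.float64(0.074), np.float64(-0.017)], [0, np.float64(0.112), np.float64(-0.019)], [0, np.float64(0.15), np.float64(-0.018)], [0, np.float64(0.188), np.float64(-0.013)], [0, np.float64(0.225), np.float64(-0.005)], [0, np.float64(0.26), np.float64(0.008)], [0, np.float64(0.295), np.float64(0.023)], [0, np.float64(0.328), np.float64(0.043)]]
[[0, np.float64(0.016), np.float64(0.011)], [0, np.float64(0.031), np.float64(0.022)], [0, np.float64(0.045), np.float64(0.035)], [0, np.float64(0.059), np.float64(0.048)], [0, np.float64(0.072), np.float64(0.061)], [0, np.float64(0.085), np.float64(0.076)], [0, np.float64(0.096), np.float64(0.091)], [0, np.float64(0.107), np.float64(0.106)], [0, np.float64(0.118), np.float64(0.122)], [0, np.float64(0.127), np.float64(0.139)], [0, np.float64(0.136), np.float64(0.156)], [0, np.float64(0.143), np.float64(0.173)], [0, np.float64(0.15), np.float64(0.191)], [0, np.float64(0.156), np.float64(0.209)]]
```

Request:
play_rows(
  dr=[
    [0, 0, 0],
    [0, 0, 0],
    [0, 0, 0],
    [0, 0, 0],
    [0, 0, 0],
    [0, 0, 0],
    [0, 0, 0],
    [0, 0, 0],
    [0, 0, 0],
    [0, 0, 0],
    [0, 0, 0],
  ],
  travel=[
    [0, 0.011, -0.036],
    [0, 0.026, -0.071],
    [0, 0.044, -0.105],
    [0, 0.066, -0.136],
    [0, 0.09, -0.165],
    [0, 0.117, -0.191],
    [0, 0.147, -0.215],
    [0, 0.179, -0.236],
    [0, 0.213, -0.253],
    [0, 0.248, -0.267],
    [0, 0.248, -0.267],
  ],
  fingers=[1, 1, 1, 1, 1, 1, 1, 1, 1, 1, 1],
)

```text
time: 5.15
tcp_pos: [0.577, -0.0282, 0.2262]
orientation: [0.743, 0.669, 0.002, 0.002]
wrist_force: [-5.6, 2.2, 18.4]
finger_gap: 0.0124
grasp_force: 42.6
```

Request:
play_rows(
  dr=[
    [0, 0, 0],
    [0, 0, 0],
    [0, 0, 0],
    [0, 0, 0],
    [0, 0, 0],
    [0, 0, 0],
    [0, 0, 0],
    [0, 0, 0],
    [0, 0, 0],
    [0, 0, 0],
  ],
  travel=[
    [0, 0.037, -0.025],
    [0, 0.074, -0.033],
    [0, 0.112, -0.035],
    [0, 0.15, -0.034],
    [0, 0.188, -0.029],
    [0, 0.225, -0.021],
    [0, 0.26, -0.008],
    [0, 0.295, 0.007],
    [0, 0.328, 0.027],
    [0, 0.328, 0.027],
  ],
  fingers=[1, 1, 1, 1, 1, 1, 1, 1, 1, 1],
)

```text
time: 5.98
tcp_pos: [0.6591, -0.0369, 0.2164]
orientation: [0.743, 0.669, 0.001, 0.001]
wrist_force: [4.8, 0.7, -0.2]
finger_gap: 0.0122
grasp_force: 40.9
```

```bash
python3 - <<'E'
from h import *
s=sensors.state(); print(s["time"],np.round(s["joints"],3),s["tcp_pos"],s["wrist_force"])
p,d=optics.capture("wrist"); np.savez("pics/w2.npz",d=d,pos=s["tcp_pos"],q=s["orientation"]); cv2.imwrite("pics/w2.png",p[:,:,::-1])
E
```

```text
5.9833 [-2.540e-01  2.840e-01  2.710e-01  1.554e+00  1.000e-03  1.422e+00] [ 0.65909567 -0.03693612  0.21636232] [ 4.81135354  0.73936391 -0.24964729]
```

View pics/w2.png

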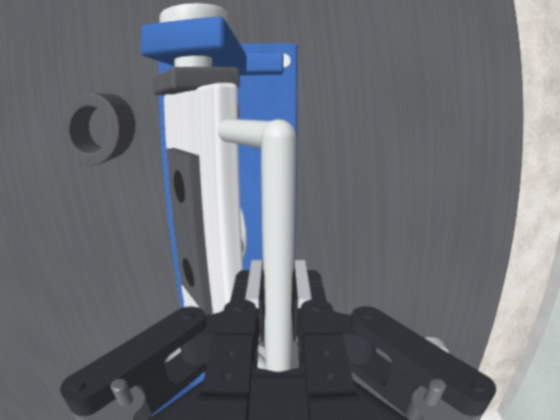

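The bar is in the grip (column 278) and the cradle is past vertical at about 2.1 rad. Next I feel for the notch in small steps.

Request:
play_rows(
  dr=[
    [0, 0, 0],
    [0, 0, 0],
    [0, 0, 0],
    [0, 0, 0],
  ],
  travel=[
    [0, 0.016, 0.011],
    [0, 0.031, 0.022],
    [0, 0.031, 0.022],
    [0, 0.031, 0.022],
  ],
  fingers=[1, 1, 1, 1],
)

```text
time: 6.37
tcp_pos: [0.6658, -0.0377, 0.2106]
orientation: [0.743, 0.669, 0.001, 0.001]
wrist_force: [4.8, 0.9, 3.9]
finger_gap: 0.0122
grasp_force: 41.8
```

Request:
play_rows(
  dr=[
    [0, 0, 0],
    [0, 0, 0],
    [0, 0, 0],
    [0, 0, 0],
  ],
  travel=[
    [0, 0.014, 0.013],
    [0, 0.028, 0.026],
    [0, 0.028, 0.026],
    [0, 0.028, 0.026],
  ],
  fingers=[1, 1, 1, 1],
)

```text
time: 6.7
tcp_pos: [0.6731, -0.0384, 0.2031]
orientation: [0.743, 0.669, 0.001, 0.001]
wrist_force: [9.4, 1.2, -0.9]
finger_gap: 0.0124
grasp_force: 42.1
```

Request:
play_rows(
  dr=[
    [0, 0, 0],
    [0, 0, 0],
    [0, 0, 0],
    [0, 0, 0],
  ],
  travel=[
    [0, 0.013, 0.013],
    [0, 0.026, 0.028],
    [0, 0.026, 0.028],
    [0, 0.026, 0.028],
  ],
  fingers=[1, 1, 1, 1],
)

```text
time: 7.03
tcp_pos: [0.6782, -0.039, 0.1968]
orientation: [0.743, 0.669, 0.0, 0.0]
wrist_force: [-1.3, 2.6, 9.2]
finger_gap: 0.0127
grasp_force: 43.5
```

Request:
play_rows(
  dr=[
    [0, 0, 0],
    [0, 0, 0],
    [0, 0, 0],
    [0, 0, 0],
  ],
  travel=[
    [0, -0.01, -0.011],
    [0, -0.01, -0.011],
    [0, -0.01, -0.011],
    [0, -0.01, -0.011],
  ],
  fingers=[1, 1, 1, 1],
)

```text
time: 7.37
tcp_pos: [0.6763, -0.0388, 0.1991]
orientation: [0.743, 0.669, 0.001, 0.001]
wrist_force: [3.7, 2.6, 6.7]
finger_gap: 0.0124
grasp_force: 43.3
```

Request:
play_rows(
  dr=[
    [0, 0, 0],
    [0, 0, 0],
    [0, 0, 0],
    [0, 0, 0],
    [0, 0, 0],
    [0, 0, 0],
  ],
  travel=[
    [0, 0, 0],
    [0, 0, 0],
    [0, 0, 0],
    [0, 0, 0],
    [0, 0, 0],
    [0, 0, 0],
  ],
  fingers=[0.3, 0.3, 0.3, 0.3, 0.3, 0.3],
)

```text
time: 7.87
tcp_pos: [0.6753, -0.0389, 0.1978]
orientation: [0.743, 0.669, -0.0, -0.0]
wrist_force: [-0.0, 0.3, -0.4]
finger_gap: 0.03
grasp_force: 0.0
```

```bash
python3 - <<'E'
from h import *
p,d=optics.capture("scene"); np.save("pics/scene1.npy",d); cv2.imwrite("pics/scene1.png",p[:,:,::-1])
a=cv2.imread("pics/scene0.png"); b=p[:,:,::-1]
c=lambda i: cv2.resize(i[100:220,155:255],(400,480),interpolation=cv2.INTER_CUBIC)
cv2.imwrite("pics/cmp.png",np.hstack([c(a),c(b)]))
s=sensors.state(); print(s["tcp_pos"],s["wrist_force"])
p,d=optics.capture("wrist"); W=wcloud(d,s["tcp_pos"],s["orientation"])
W=W.reshape(-1,3); piv=np.array([.6055,-.029,.15]); y=np.array([.106,.9944,0]);x=np.array([.9944,-.106,0])
q=W-piv; X,Y,Z=q@x,q@y,q[:,2]
m=(abs(Y-.04)<.02)&(X>.04)&(X<.12)&(Z>.0)&(Z<.12); print(m.sum(),np.round(np.c_[X[m],Z[m]].max(0),3)); k=m&(Z>Z[m].max()-.006); print(np.median(X[k]),np.median(Z[k]))
E
```

```text
[ 0.67539558 -0.03890276  0.19785797] [0.87787433 0.52375409 0.65696312]
3454 [0.078 0.072]
0.07136064445387016 0.06897483662302248
```

View pics/cmp.png

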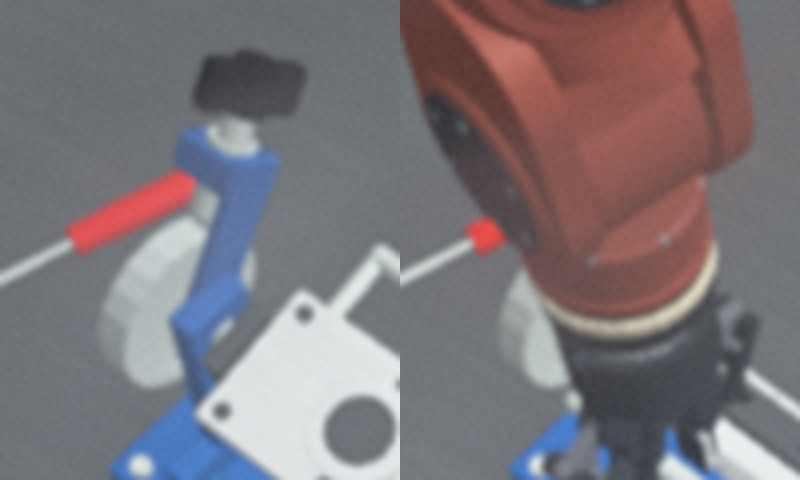

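The comparison crop shows only the arm covering the head, but the bar now measures about 2.40 rad with the grip open, where the force reversed. That fits a seated pin. I'll lift off and take a standoff pose over the knob.

```bash
cat >> h.py <<'E'
y=np.array([.106,.9944,0]);x=np.array([.9944,-.106,0]);z=np.array([0,0,1.])
a=np.cos(np.radians(35))*z-np.sin(np.radians(35))*x; b=np.cos(np.radians(35))*x+np.sin(np.radians(35))*z
def move(pos,q,tp,tR):
    Rc=R.from_quat(q).as_matrix(); 
    print("travel",np.round(Rc.T@(np.array(tp)-pos)/.25,3).tolist(),"dr",np.round(R.from_matrix(Rc.T@tR).as_rotvec()/np.radians(120),3).tolist())
E
python3 - <<'E'
from h import *
s=sensors.state(); p=np.array(s["tcp_pos"])+[0,0,.16]
move(p,s["orientation"],[.459,-.169,.341],np.c_[-b,y,-a])
E
```

```text
travel [-0.609, -0.806, 0.068] dr [-0.228, -0.229, -0.724]
```

Request:
play_rows(
  dr=[
    [0, 0, 0],
    [0, 0, 0],
    [0, 0, 0],
    [0, 0, 0],
    [0, 0, 0],
    [0, 0, 0],
  ],
  travel=[
    [0, 0, -0.08],
    [0, 0, -0.2],
    [0, 0, -0.36],
    [0, 0, -0.52],
    [0, 0, -0.64],
    [0, 0, -0.64],
  ],
  fingers=[0.3, 0.3, 0.3, 0.3, 0, 0],
)

```text
time: 8.47
tcp_pos: [0.6766, -0.0393, 0.3664]
orientation: [0.743, 0.669, 0.003, 0.004]
wrist_force: [-0.1, -0.1, 1.0]
finger_gap: 0.043
grasp_force: 0.0
```

Request:
play_rows(
  dr=[
    [-0.016, -0.016, -0.05],
    [-0.032, -0.032, -0.1],
    [-0.048, -0.048, -0.15],
    [-0.064, -0.064, -0.2],
    [-0.08, -0.08, -0.25],
    [-0.096, -0.096, -0.3],
    [-0.112, -0.112, -0.35],
    [-0.128, -0.128, -0.4],
    [-0.144, -0.144, -0.45],
    [-0.16, -0.16, -0.5],
    [-0.176, -0.176, -0.55],
    [-0.192, -0.192, -0.6],
    [-0.208, -0.208, -0.66],
    [-0.228, -0.229, -0.724],
    [-0.228, -0.229, -0.724],
    [-0.228, -0.229, -0.724],
  ],
  travel=[
    [-0.05, -0.07, 0],
    [-0.1, -0.13, 0],
    [-0.15, -0.2, 0],
    [-0.2, -0.26, 0],
    [-0.25, -0.33, 0],
    [-0.3, -0.4, 0],
    [-0.35, -0.47, 0],
    [-0.4, -0.53, 0],
    [-0.45, -0.6, 0.01],
    [-0.5, -0.66, 0.02],
    [-0.54, -0.72, 0.04],
    [-0.58, -0.77, 0.05],
    [-0.609, -0.806, 0.068],
    [-0.609, -0.806, 0.068],
    [-0.609, -0.806, 0.068],
    [-0.609, -0.806, 0.068],
  ],
  fingers=[0, 0, 0, 0, 0, 0, 0, 0, 0, 0, 0, 0, 0, 0, 0, 0],
)

```text
time: 9.8
tcp_pos: [0.4725, -0.181, 0.3472]
orientation: [0.049, 0.955, -0.01, 0.291]
wrist_force: [0.1, 0.2, -0.3]
finger_gap: 0.0427
grasp_force: 0.0
```

```bash
python3 - <<'E'
from h import *
s=sensors.state(); print(s["time"],np.round(s["joints"],3),s["tcp_pos"]); print(np.round(R.from_quat(s["orientation"]).as_matrix()-np.c_[-b,y,-a],3))
p,d=optics.capture("wrist"); np.savez("pics/w3.npz",d=d,pos=s["tcp_pos"],q=s["orientation"]); cv2.imwrite("pics/w3.png",p[:,:,::-1])
E
```

```text
9.8 [-0.884 -0.841 -0.546  1.426  0.411 -0.688] [ 0.47251713 -0.18097566  0.34722444]
[[-0.011 -0.006 -0.014]
 [ 0.002  0.     0.013]
 [ 0.016  0.01  -0.011]]
```

View pics/w3.png

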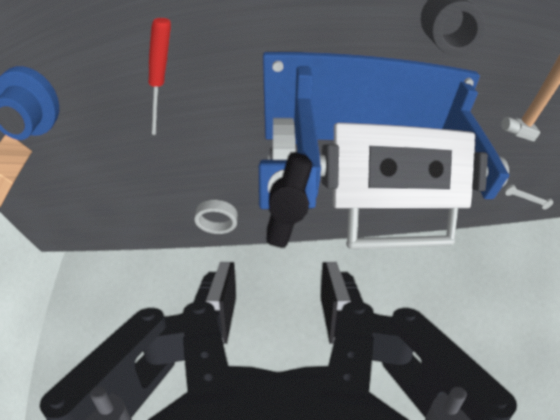

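The wrist view shows the black knob wing from (299,158) to (277,243), hub at (288,203), with the plate turned over on the right. The pose stopped short because joint 2 is at its limit. I'll measure the knob from here.

```bash
cat > m.py <<'E'
from h import *
def knob(f,png):
    p=cv2.imread(png); W=wcloud(f["d"],f["pos"],f["q"]); V=p.max(-1)
    g=np.array([.505,-.174,.275]); q=W-g; A,B,C=q@a,q@b,q@y
    m=(V<70)&(np.hypot(B,C)<.05)&(A>-.03)&(A<.03)
    print(m.sum(),"A pct",np.round(np.percentile(A[m],[1,50,90,98]),4))
    t=m&(A>np.percentile(A[m],90)-.008)
    r=cv2.minAreaRect(np.c_[B[t],C[t]].astype(np.float32)*1000); print(r, "V", )
    top=np.percentile(A[m],90); cb,cc=np.array(r[0])/1000
    ang=r[2] if r[1][0]>r[1][1] else r[2]-90
    c=g+cb*b+cc*y+(top-.014)*a
    print("grip",np.round(c,4),"ang CCW deg",ang)
    th=np.radians(ang); xw=np.cos(th)*b+np.sin(th)*y; yw=np.cross(a,xw)
    return c,xw,yw
E
python3 - <<'E'
from m import *
f=np.load("pics/w3.npz"); c,xw,yw=knob(f,"pics/w3.png")
T=np.c_[-xw,yw,-a]
for h in(.06,0): move(f["pos"],f["q"],c+(h-.019)*a,T)
E
```

```text
2687 A pct [-0.0076  0.0134  0.0147  0.0152]
((-3.8073558807373047, -3.728240966796875), (26.461185455322266, 63.81145477294922), 85.03753662109375) V
grip [ 0.5011 -0.1773  0.2734] ang CCW deg -4.96246337890625
travel [0.075, 0.025, 0.144] dr [0.005, -0.009, 0.041]
travel [0.07, 0.022, 0.384] dr [0.005, -0.009, 0.041]
```

```bash
cat >> m.py <<'E'
def knob2(f,png):
    p=cv2.imread(png); W=wcloud(f["d"],f["pos"],f["q"]); V=p.max(-1)
    g=np.array([.502,-.177,.274]); q=W-g; A,B,C=q@a,q@b,q@y
    m=(V<70)&(np.hypot(B,C)<.045)&(A>.009)&(A<.022)
    P=np.c_[B[m],C[m]]
    for _ in range(3):
        mid=P.mean(0) if _==0 else mid
        u=np.linalg.svd(P[np.hypot(*(P-mid).T)>.017]-mid)[2][0]; u*=np.sign(u[0])
        l=(P-mid)@u; w=(P-mid)@[-u[1],u[0]]; e=abs(l)>.017
        mid=mid+u*(np.percentile(l,1)+np.percentile(l,99))/2+np.array([-u[1],u[0]])*np.mean([np.percentile(w[e&(l>0)],[5,95]).mean(),np.percentile(w[e&(l<0)],[5,95]).mean()])
    print("len",np.percentile(l,[1,99]),"w+",np.percentile(w[e&(l>0)],[5,95]),"w-",np.percentile(w[e&(l<0)],[5,95]),"ang",np.degrees(np.arctan2(u[1],u[0])),"A",np.median(A[m]))
    c=g+mid[0]*b+mid[1]*y+(np.median(A[m])-.014)*a; print("grip",np.round(c,4))
    xw=u[0]*b+u[1]*y; return c,xw,np.cross(a,xw)
E
python3 - <<'E'
from m import *
f=np.load("pics/w3.npz"); c,xw,yw=knob2(f,"pics/w3.png")
T=np.c_[-xw,yw,-a]
for h in(.06,0): move(f["pos"],f["q"],c+(h-.019)*a,T)
E
```

```text
len [-0.03073031  0.03073021] w+ [-0.00676222  0.00679452] w- [-0.00658926  0.00655691] ang -16.06016444535725 A 0.012852768534120772
grip [ 0.5018 -0.1776  0.2725]
travel [0.075, 0.024, 0.149] dr [0.004, -0.01, 0.133]
travel [0.07, 0.022, 0.388] dr [0.004, -0.01, 0.133]
```

Request:
play_rows(
  dr=[
    [0.002, -0.005, 0.06],
    [0.004, -0.01, 0.11],
    [0.004, -0.01, 0.133],
    [0.004, -0.01, 0.133],
    [0.004, -0.01, 0.133],
  ],
  travel=[
    [0.03, 0.01, 0.05],
    [0.06, 0.02, 0.1],
    [0.075, 0.024, 0.149],
    [0.075, 0.024, 0.149],
    [0.075, 0.024, 0.149],
  ],
  fingers=[0, 0, 0, 0, 0],
  force=60,
)

```text
time: 10.27
tcp_pos: [0.4902, -0.1813, 0.3106]
orientation: [0.18, 0.939, 0.03, 0.292]
wrist_force: [-1.0, 0.3, -0.3]
finger_gap: 0.043
grasp_force: 0.0
```

```bash
python3 - <<'E'
from m import *
s=sensors.state(); print(s["time"],np.round(s["joints"],3),s["tcp_pos"])
p,d=optics.capture("wrist"); f=dict(d=d,pos=s["tcp_pos"],q=s["orientation"]); cv2.imwrite("pics/w4.png",p[:,:,::-1])
c,xw,yw=knob2(f,"pics/w4.png")
T=np.c_[-xw,yw,-a]
move(f["pos"],f["q"],c-.019*a,T)
c=np.array([.5018,-.1776,.2725]);move(f["pos"],f["q"],c-.019*a,T)
E
```

```text
10.2667 [-0.846 -0.841 -0.62   1.334  0.396 -0.373] [ 0.49020164 -0.18134034  0.31055734]
len [-0.0304533   0.03045222] w+ [-0.00617469  0.0061746 ] w- [-0.00644263  0.0064417 ] ang -15.938550298254478 A 0.012820170890802458
grip [ 0.5018 -0.1771  0.2724]
travel [0.051, 0.006, 0.227] dr [0.003, -0.008, 0.001]
travel [0.05, 0.004, 0.227] dr [0.003, -0.008, 0.001]
```

Request:
play_rows(
  dr=[
    [0, 0, 0],
    [0, 0, 0],
    [0, 0, 0],
    [0, 0, 0],
  ],
  travel=[
    [0.03, 0.006, 0.05],
    [0.051, 0.006, 0.08],
    [0.051, 0.006, 0.08],
    [0.051, 0.006, 0.08],
  ],
  fingers=[0, 0, 0, 0],
)

```text
time: 10.65
tcp_pos: [0.496, -0.1798, 0.289]
orientation: [0.181, 0.939, 0.031, 0.29]
wrist_force: [0.1, 0.1, -0.1]
finger_gap: 0.0425
grasp_force: 0.0
```

```bash
python3 - <<'E'
from m import *
s=sensors.state(); print(s["time"],np.round(s["joints"],3),s["tcp_pos"])
c=np.array([.5018,-.1774,.2725]);u=np.radians(-16);xw=np.cos(u)*b+np.sin(u)*y;T=np.c_[-xw,np.cross(a,xw),-a];move(s["tcp_pos"],s["orientation"],c-.019*a,T)
E
```

```text
10.65 [-0.83  -0.841 -0.66   1.294  0.388 -0.358] [ 0.49601366 -0.17982174  0.28895845]
travel [0.019, 0.005, 0.143] dr [0.003, -0.011, 0.001]
```

Request:
play_rows(
  dr=[
    [0.003, -0.011, 0],
    [0.003, -0.011, 0],
    [0.003, -0.011, 0],
    [0.003, -0.011, 0],
    [0.003, -0.011, 0],
  ],
  travel=[
    [0.019, 0.005, 0.05],
    [0.019, 0.005, 0.1],
    [0.019, 0.005, 0.143],
    [0.019, 0.005, 0.143],
    [0.019, 0.005, 0.143],
  ],
  fingers=[0, 0, 0, 0, 0],
)

```text
time: 11.07
tcp_pos: [0.5151, -0.1803, 0.2578]
orientation: [0.182, 0.936, 0.027, 0.299]
wrist_force: [-0.2, 0.7, 0.0]
finger_gap: 0.0427
grasp_force: 0.0
```

```bash
python3 - <<'E'
from m import *
s=sensors.state(); print(s["time"],np.round(s["joints"],3),s["tcp_pos"],s["wrist_force"])
c=np.array([.5018,-.1774,.2725]);u=np.radians(-16);xw=np.cos(u)*b+np.sin(u)*y;T=np.c_[-xw,np.cross(a,xw),-a];move(s["tcp_pos"],s["orientation"],c-.019*a,T)
E
```

```text
11.0667 [-0.792 -0.841 -0.727  1.191  0.373 -0.313] [ 0.5151341  -0.18026327  0.25784523] [-0.19131956  0.69955691  0.01669456]
travel [0.012, 0.003, -0.003] dr [0.001, -0.001, 0.001]
```

Request:
play_rows(
  dr=[
    [0, 0, 0],
    [0, 0, 0],
    [0, 0, 0],
    [0, 0, 0],
    [0, 0, 0],
    [0, 0, 0],
  ],
  travel=[
    [0.012, 0.003, 0],
    [0.012, 0.003, 0],
    [0.012, 0.003, 0],
    [0.012, 0.003, 0],
    [0.012, 0.003, 0],
    [0.012, 0.003, 0],
  ],
  fingers=[0, 1, 1, 1, 1, 1],
  force=50,
)

```text
time: 11.57
tcp_pos: [0.5154, -0.1782, 0.2577]
orientation: [0.181, 0.937, 0.029, 0.299]
wrist_force: [-2.3, 9.9, 6.1]
finger_gap: 0.0159
grasp_force: 48.7
```

Request:
play_rows(
  dr=[
    [0, 0, 0.04],
    [0, 0, 0.08],
    [0, 0, 0.12],
    [0, 0, 0.16],
    [0, 0, 0.2],
    [0, 0, 0.24],
    [0, 0, 0.28],
    [0, 0, 0.3],
    [0, 0, 0.3],
  ],
  travel=[
    [0, 0, 0],
    [0, 0, 0],
    [0, 0, 0],
    [0, 0, 0],
    [0, 0, 0],
    [0, 0, 0],
    [0, 0, 0],
    [0, 0, 0],
    [0, 0, 0],
  ],
  fingers=[1, 1, 1, 1, 1, 1, 1, 1, 1],
)

```text
time: 12.32
tcp_pos: [0.515, -0.1788, 0.2575]
orientation: [0.463, 0.834, 0.119, 0.275]
wrist_force: [-5.6, 7.1, 5.9]
finger_gap: 0.0159
grasp_force: 48.7
```

```bash
python3 - <<'E'
from m import *
s=sensors.state(); print({k:np.round(v,3).tolist() for k,v in s.items()}); print("torque about a",np.dot(s["torque"],a), np.dot(np.array(s["torque"])-np.cross(0,0) if 0 else s["torque"],a))
E
```

```text
{'time': 12.317, 'joints': [-0.791, -0.841, -0.728, 1.193, 0.373, 0.318], 'qvel': [-0.002, 0.001, -0.0, 0.001, 0.002, -0.07], 'joint_torque': [-2.517, -14.33, 52.821, -7.303, -0.107, 0.862], 'tcp_pos': [0.515, -0.179, 0.257], 'orientation': [0.463, 0.834, 0.119, 0.275], 'wrist_force': [-5.631, 7.051, 5.888], 'torque': [1.253, 0.746, 0.803], 'grasp_force': 48.655, 'finger_gap': 0.016}
torque about a -0.011914894340709012 -0.011914894340709012
```

Request:
play_rows(
  dr=[
    [0, 0, 0.04],
    [0, 0, 0.08],
    [0, 0, 0.12],
    [0, 0, 0.16],
    [0, 0, 0.2],
    [0, 0, 0.24],
    [0, 0, 0.24],
  ],
  travel=[
    [0, 0, 0],
    [0, 0, 0],
    [0, 0, 0],
    [0, 0, 0],
    [0, 0, 0],
    [0, 0, 0],
    [0, 0, 0],
  ],
  fingers=[1, 1, 1, 1, 1, 1, 1],
)

```text
time: 12.9
tcp_pos: [0.5146, -0.179, 0.2571]
orientation: [0.657, 0.692, 0.183, 0.236]
wrist_force: [-8.2, 5.7, 5.9]
finger_gap: 0.0154
grasp_force: 49.4
```

```bash
python3 - <<'E'
from m import *
s=sensors.state(); print(np.round(s["joints"],3),s["joint_torque"],s["torque"],np.dot(s["torque"],a),s["finger_gap"])
E
```

```text
[-0.791 -0.842 -0.728  1.193  0.372  0.823] [ -1.41198289 -14.25744832  53.23526859  -8.11240733   0.68338567
   1.3906857 ] [1.09184694 1.39975701 0.58528764] -0.058207098021647946 0.01538169387206771
```

Request:
play_rows(
  dr=[
    [0, 0, 0.04],
    [0, 0, 0.08],
    [0, 0, 0.12],
    [0, 0, 0.16],
    [0, 0, 0.2],
    [0, 0, 0.24],
    [0, 0, 0.28],
    [0, 0, 0.32],
    [0, 0, 0.36],
    [0, 0, 0.36],
    [0, 0, 0.36],
  ],
  travel=[
    [0, 0, 0],
    [0, 0, 0],
    [0, 0, 0],
    [0, 0, 0],
    [0, 0, 0],
    [0, 0, 0],
    [0, 0, 0],
    [0, 0, 0],
    [0, 0, 0],
    [0, 0, 0],
    [0, 0, 0],
  ],
  fingers=[1, 1, 1, 1, 1, 1, 1, 1, 1, 1, 1],
)

```text
time: 13.82
tcp_pos: [0.5139, -0.1787, 0.2565]
orientation: [0.865, 0.403, 0.256, 0.152]
wrist_force: [-16.5, 8.0, 7.0]
finger_gap: 0.0159
grasp_force: 53.8
```

```bash
python3 - <<'E'
from m import *
s=sensors.state(); print(np.round(s["joints"],3),s["joint_torque"],s["torque"],np.dot(s["torque"],a),s["finger_gap"])
E
```

```text
[-0.791 -0.842 -0.728  1.195  0.372  1.573] [ -1.0414128  -13.62514794  53.93913388 -10.3195408    1.33860335
   0.2105823 ] [1.36288903 2.44781085 0.66240173] -0.08591096115094514 0.01587409895568037
```

Request:
play_rows(
  dr=[
    [0, 0, 0.03],
    [0, 0, 0.06],
    [0, 0, 0.08],
    [0, 0, 0.08],
    [0, 0, 0.08],
  ],
  travel=[
    [0, 0, 0],
    [0, 0, 0],
    [0, 0, 0],
    [0, 0, 0],
    [0, 0, 0],
  ],
  fingers=[1, 1, 1, 1, 1],
)

```text
time: 14.23
tcp_pos: [0.5132, -0.1793, 0.2561]
orientation: [0.896, 0.33, 0.267, 0.131]
wrist_force: [-25.3, 6.1, 7.4]
finger_gap: 0.016
grasp_force: 119.8
```

```bash
python3 - <<'E'
from m import *
s=sensors.state(); print(np.round(s["joints"],3),s["joint_torque"],s["torque"],np.dot(s["torque"],a),s["finger_gap"])
E
```

```text
[-0.791 -0.842 -0.728  1.196  0.369  1.737] [ 6.33709686e-03 -1.35417777e+01  5.40230012e+01 -1.12113073e+01
  3.34031649e+00  1.83855738e+00] [-0.09711507  4.23082011  1.68296717] 1.69122704443303 0.01598193503515492
```

Request:
play_rows(
  dr=[
    [0, 0, 0],
    [0, 0, 0],
    [0, 0, 0],
    [0, 0, 0],
    [0, 0, 0],
    [0, 0, 0],
    [0, 0, 0],
    [0, 0, 0],
    [0, 0, 0],
    [0, 0, 0],
    [0, 0, 0],
  ],
  travel=[
    [0, 0, 0],
    [0, 0, 0],
    [0, 0, 0],
    [0, 0, 0],
    [0, 0, 0],
    [0, 0, -0.05],
    [0, 0, -0.12],
    [0, 0, -0.2],
    [0, 0, -0.28],
    [0, 0, -0.28],
    [0, 0, -0.28],
  ],
  fingers=[-0.3, -0.3, -0.3, -0.3, -0.3, -0.3, -0.3, -0.3, -0.3, -0.3, -0.3],
)

```text
time: 15.15
tcp_pos: [0.4852, -0.1836, 0.3187]
orientation: [0.897, 0.331, 0.265, 0.125]
wrist_force: [0.2, -0.2, -0.6]
finger_gap: 0.0557
grasp_force: 0.0
```

```bash
python3 - <<'E'
from m import *
s=sensors.state(); print(s["time"],np.round(s["joints"],3),s["tcp_pos"],s["wrist_force"])
p,d=optics.capture("wrist"); f=dict(d=d,pos=s["tcp_pos"],q=s["orientation"]); cv2.imwrite("pics/w5.png",p[:,:,::-1])
knob2(f,"pics/w5.png")
E
```

```text
15.15 [-0.861 -0.841 -0.604  1.356  0.402  1.667] [ 0.48523187 -0.1836053   0.31870301] [ 0.20654473 -0.16235562 -0.62332455]
len [-0.03099086  0.03099078] w+ [-0.00623017  0.00621189] w- [-0.00655593  0.00657436] ang 53.69023337984776 A 0.012793593039725881
grip [ 0.5039 -0.1769  0.2739]
```

View pics/w5.png

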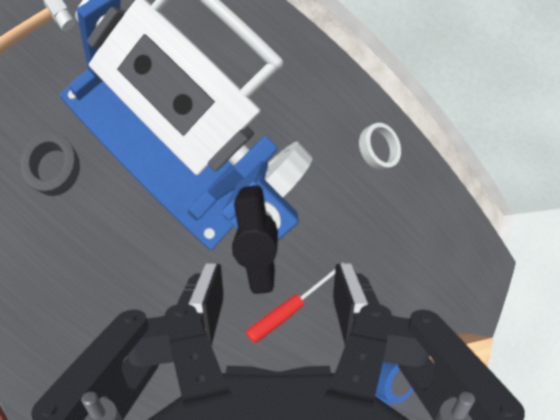

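The wing at (255,238) now sits 126.3 degrees (2.20 rad) clockwise of slack, which is fully home. The fingers are clear of it, the plate is still turned over, and the bystanders look undisturbed.

```bash
python3 -c "
from station import robot
print(robot.finish_job())"
```

```text
the job is handed in; nothing more can be done
None
```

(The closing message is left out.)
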